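Seat a vial block in the sprung well of a block heater

ROBOT

A 6-joint arm with a two-finger parallel gripper is mounted at the origin on a cart in front of the work surface, level with it; the furniture and walls round the work are solid. World frame = base frame: x ahead of the robot, y to its left, z up, the work surface at z = 0. Lengths are in m, angles in rad, forces in N, time in s.
With the tool pointing down it reaches from about 0.225 to 0.875 m from the base axis. Payload 3.4 kg.
Tool frame: the origin (TCP) lies midway between the tips of the shut fingers; the grasp point (between the pads) lies 19 mm behind it (manip.grasp_offset is the distance from the TCP to the grasp point, in m); x points along the fingers, y is the direction in which the jaws open and shut, and the axes are right-handed (so a half turn about x gives the same grasp; the last joint's range is limited). The gripper opens to 85 mm and grips with 20 to 120 N. Pads are 22 mm wide; open, the fingers measure 114 mm over their backs; the gripper's body (76 mm by 85 mm) begins 54 mm behind the grasp point. The pads swing forward as they close: fully open they stand 13 mm farther back than shut.
Start: joints at [-1.393, 0.276, 1.505, -0, 1.361, -0.121], TCP at [0.169, -0.55, 0.231] pointing down, gripper open.
Joint ranges: [-2.89, 2.89], [-0.75, 2.08], [0.22, 2.7], [-1.18, 4.32], [0.11, 2.71], [-2.7, 2.7]. Speed limits (rad/s): [2.57, 2.57, 3.14, 3.14, 3.14, 3.14].

INTERFACE

Orientations are given as a unit quaternion [w, x, y, z].
In Python, from rig import manip gives the robot as it stands.
- The arm moves only by the shell command python3 -m creep 'ROWS' [OPENING] [FORCE]. ROWS is a JSON object of lists of equal length, an entry for each row: "delta_pos": the shift along the tool's x, y, z in cm, a list of three; "dr": the turn, a rotation vector about the tool's x, y, z in rad, a list of three. In form: {"delta_pos": [[dx, dy, dz], ...], "dr": [[rx, ry, rz], ...]}. A call has 1 to 10 rows; each row is the pose to reach, as a shift and turn from the pose commanded when the call began, along the tool's axes at that moment; what a row does not reach only later rows make up. A row lasts 1/10 s, in which the tool goes at most 50 mm and 8.59 degrees, less where a joint would pass 70% of its speed; a pose out of reach is approached as far as the arm can. A call with a gripper value outside its range is refused whole. OPENING is the opening, from -1 (shut) to 1 (fully open), set as the call begins (- or left out, the last holds). The fingers move at their own pace and stop on an object; FORCE is the grip in N (left out, the last holds). Time passes only in rows, so rows that repeat a pose let the fingers close. It gives the time, the measured TCP pose, the force and the opening at its end, in the units of the state.
- manip.get_state(): the state, without advancing time (a new reading comes with each control period).
- manip.get_image(name): name is "side" or "top"; returns a dict with "pixels" (420x560x3 uint8, blue, green, red), "depth" (420x560 float32, m along the optical axis (not along the pixel's ray), 0 where there is no reading), "intrinsics" (3x3 intrinsics, pixels), "rvec" (rotation vector, rad) and "tvec" (3), from world to camera coordinates, as OpenCV has them. Camera axes: x right, y down, z forward; pixel columns grow to the right and rows downward; lengths in m; the calibration is good to about 2 mm. A picture is of the moment at which its call begins.
- manip.sign_off(): hands the job in, once; it reports no verdict.
The state is a dict: "clock": time; "qpos": joint angles; "qd": joint speeds; "effort": joint torques, N m; "position": TCP position; "ee_rot": TCP orientation; "contact_force": force on the tool from outside, world axes, zero at the start; "moment": the same for the moment, N m; "width": finger opening in m.
Only numpy, scipy, OpenCV 4.12 (cv2) and the standard library are available. Lean on these libraries where they do the work, as an engineer would, in place of code of your own. Each camera call takes 0.05 s, during which the arm holds its last target. There are 200 camera calls.

TASK

The aluminium vial block has been left lying askew on the flat apron of the block heater. Push it into the heater's well against the sprung jaw and press its near end down past the lip, so that the block lies flat and square on the well floor with the jaw holding it. The well rides on the heater's delicate shaker bearings, so be gentle: never push or press the block with more than about 5 kilograms, and do not shift any of the other things on the bench.

Things in the scene. Friction and masses are not known exactly. Their poses are not given: they have to be found in the camera images.
- heater: block heater: low white casing, grey top, 180 (x) x 290 (y) x 72 mm, fixed; only its jaw moves. Origin on the bench under the middle of the lip of the well. x points to its back (away from its black control panel), y from the well toward the apron, z up. The apron is the flat top at z = 72 mm, to y = 140. The block goes in by a push along -y
- lip (a point): middle of the well's near edge, at apron height (72 mm above the bench), on heater y = 2 mm; axes as the heater's. From here a steep lead-in drops 6 mm while going 2 mm toward -y; below it the lip wall is upright, down to the well floor 12 mm below the apron. The well is 130 mm wide (x from -65 to 65 mm), 2 mm wider than the block
- cheek_front (a point): top inner corner of the guide cheek on the panel side, at the upright lip wall (heater x = -65, y = 0), 12 mm above the apron. The cheek is 11 mm thick and runs along the side of the well; toward the apron it flares outward by 8.5 mm over 12 mm; a block that comes in off the middle jams on the flare and must be eased sideways
- cheek_back (a point): the same corner of the other guide cheek (heater x = +65, y = 0), a mirror image
- well (a point): point on the well floor (60 mm above the bench) over which the block's middle lies when seated, 45 mm beyond the upright lip wall; axes as the heater's. Behind the jaw, 53 to 99 mm from here toward -y, lies a cowl as high as the cheeks
- jaw (a joint): sprung jaw: aluminium bar 96 mm wide, 17 mm high, 1 mm above the well floor, closing the well's far side. 0 = fully out, its face 85 mm from the upright lip wall; it yields 11 mm (0.011) toward heater -y. Its spring pushes back with about 4.6 N at 0, 6.3 N at 5 mm, 8.4 N at 11 mm. Reads 0.005 to 0.01 with the block seated
- block_mid (a point): centre (half-way up) of the vial block: plain aluminium, 128 (its x) x 90 (its y) x 34 mm high, 24 blind 16 mm bores in the top, about 0.7 kg, loose, too wide to grasp. Starts flat on the apron, a long side toward the well, up to about 10 mm off the middle and 0.22 rad askew. Seated, its centre is 17 mm above the well floor. Friction can hold its near end up until it is pressed down
- block: the same vial block; origin at the centre of its underside
- jar_a: sample jar with a white lid, 53 mm wide, 68 mm high, near the left end of the bench; origin at the underside
- jar_d: wider sample jar with a white lid, 61 mm wide, 55 mm high, near the left end; origin at the underside
- bottle_amber: brown bottle with a black cap, 58 mm wide, 132 mm high, near the left end; origin at the underside
- bottle_blue: clear bottle with a blue cap, 70 mm wide, 165 mm high, back left; origin at the underside
- wash_bottle: wash bottle with a bent red spout, 72 x 99 x 202 mm, back right of the heater; origin at the underside
- timer: small flat timer lying on the bench, 66 x 66 x 16 mm, right front of the heater; origin at the underside
- spatula_a: spatula with a wooden handle, 186 x 16 x 13 mm, lying in front of the heater's control panel; origin at the underside

How it is judged:
At the end, for the whole second after the job is handed in: the block rests on the well floor between lip and jaw: centre within 3 mm of the seated point across the well and toward the lip, 7 mm toward the jaw, and 1.5 mm in height, tilted under about 1 degree, square within about 2 degrees, the jaw pushed back over 2 mm, at rest (z of block_mid in the frame of well between 0.0155 and 0.0185 m and x of block_mid in the frame of well between -0.003 and 0.003 m and y of block_mid in the frame of well between -0.007 and 0.003 m and angle between block_mid's own z axis and vertical below 0.02 rad and angle between the x axis of block_mid and the x axis of well, either way round below 0.04 rad and value of joint jaw above 0.002 m and linear speed of block below 0.01 m/s); the robot touches nothing.
It fails at once if the block is pushed or pressed by the robot with more than 60 N (contact force between any of the arm, the fingers and block above 60 N).
It fails at once if one of the other things is shifted by more than 25 mm (distance of any of jar_a, jar_d, bottle_amber, bottle_blue, wash_bottle, timer, spatula_a from where it was at the start of the episode above 0.025 m).
It also fails if it takes over 72 s, if anything falls off the work surface, if the arm or the gripper's body presses on something with over 40 N, if the wrist force passes 120 N, or if a joint passes its speed limit or range.

## Working session

There is one attempt and no reset: what is moved stays moved. The work goes in short steps, Python scripts to look and compute and a shell command to move; the robot and the scene stay as the last step left them, time stands still between calls to the robot, and variables do not carry over. Pictures are saved under pics/ and viewed, about 8 in all and at most 12, crops included, and the job is handed in when it is done.

```bash
mkdir -p pics
python3 - <<'E'
from rig import manip
import cv2,numpy as np
s=manip.get_state();print({k:np.round(v,3).tolist() for k,v in s.items()})
for n in("top","side"):
    d=manip.get_image(n);cv2.imwrite(f"pics/{n}0.png",d["pixels"]);np.savez(f"{n}0.npz",**d)
    R=cv2.Rodrigues(d["rvec"])[0];print(n,d["intrinsics"].tolist(),(-R.T@d["tvec"].ravel()),R.round(3).tolist())
E
```

```text
{'clock': 0.0, 'qpos': [-1.393, 0.277, 1.506, -0.0, 1.361, -0.121], 'qd': [-0.002, 0.001, -0.001, -0.002, -0.001, 0.0], 'effort': [0.0, -41.677, -24.581, -0.0, 0.011, -0.0], 'position': [0.169, -0.549, 0.23], 'ee_rot': [-0.105, -0.699, -0.106, 0.699], 'contact_force': [0.247, 0.02, -0.005], 'moment': [0.007, -0.013, -0.005], 'width': 0.085}
top [[443.6557629579589, 0.0, 276.00358142682853], [0.0, 443.6557629579589, 209.2406893502154], [0.0, 0.0, 1.0]] [0.33570816 0.08107972 1.27477606] [[-0.088, -0.996, 0.004], [-0.975, 0.085, -0.207], [0.206, -0.022, -0.978]]
side [[491.6183682520542, 0.0, 278.87720129316114], [0.0, 491.6183682520542, 212.1363841448979], [0.0, 0.0, 1.0]] [ 0.27874768 -0.9473006   0.81906665] [[0.957, -0.289, -0.013], [-0.176, -0.548, -0.818], [0.229, 0.785, -0.575]]
```

View pics/top0.png

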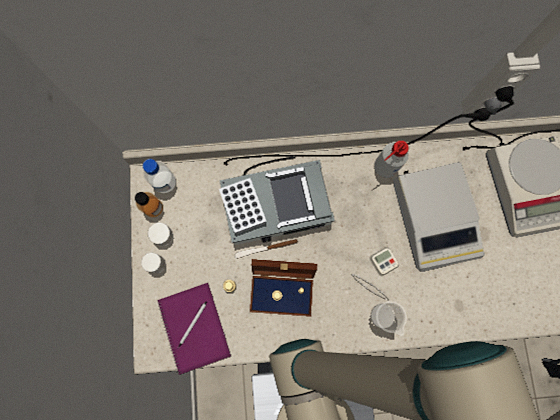

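View pics/side0.png

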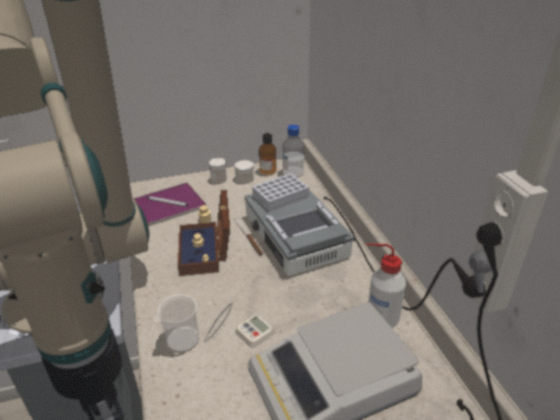

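The top picture shows the block at about (242,204) on the apron, the well at (293,195) with white cheeks at its front and back, and jars to the left. Next I'll zoom in and use the depth.

```bash
cat > h.py <<'E'
import numpy as np,cv2
def cam(d):
    return d["intrinsics"],cv2.Rodrigues(d["rvec"])[0],np.asarray(d["tvec"]).ravel()
def world(d):  # per-pixel world points from depth
    K,R,t=cam(d);z=d["depth"];v,u=np.mgrid[:z.shape[0],:z.shape[1]]
    P=np.stack([(u-K[0,2])/K[0,0]*z,(v-K[1,2])/K[1,1]*z,z],-1)
    return (P-t)@R
def ray(d,uv,h):  # pixels -> world points on plane z=h
    K,R,t=cam(d);uv=np.atleast_2d(uv).astype(float)
    r=np.c_[(uv-K[[0,1],[2,2]])/K[0,0],np.ones(len(uv))]@R;c=-R.T@t
    return c+r*((h-c[2])/r[:,2])[:,None]
def proj(d,P):
    return cv2.projectPoints(np.atleast_2d(P).astype(float),d["rvec"],d["tvec"],d["intrinsics"],None)[0][:,0]
E
python3 - <<'E'
from h import *
d=dict(np.load("top0.npz"));W=world(d);z=W[...,2]
im=d["pixels"][150:250,210:340];cv2.imwrite("pics/topc.png",cv2.resize(im,None,fx=6,fy=6,interpolation=cv2.INTER_CUBIC))
roi=np.zeros(z.shape,bool);roi[155:245,215:335]=1
for nm,lo,hi in(("blocktop",.098,.115),("apron/top",.066,.078),("floor",.05,.066),("mid",.078,.09)):
    m=(roi&(z>lo)&(z<hi)).astype(np.uint8)
    n,l,st,c=cv2.connectedComponentsWithStats(m)
    for i in range(1,n):
        if st[i,4]>40:
            mm=l==i;ct=max(cv2.findContours(mm.astype(np.uint8),0,1)[0],key=cv2.contourArea)
            h=np.median(z[mm]);r=cv2.minAreaRect((ray(d,ct[:,0],h)[:,:2]*1000).astype(np.float32))
            print(nm,st[i].tolist(),h.round(4),np.round(r[0],1),np.round(r[1],1),round(r[2],1),cv2.boxPoints(r).round(0).tolist())
E
```

```text
blocktop [220, 178, 47, 55, 1006] 0.1062 [601.6 143.9] [129.9  89.7] 15.4 [[527.0, 170.0], [551.0, 83.0], [676.0, 118.0], [652.0, 204.0]]
apron/top [220, 160, 115, 83, 2085] 0.0726 [614.6  50.2] [181.  289.4] 7.2 [[507.0, 182.0], [543.0, -105.0], [723.0, -82.0], [686.0, 205.0]]
floor [271, 172, 44, 51, 1368] 0.0605 [624.4   6.4] [128.9  99.3] 7.1 [[554.0, 48.0], [567.0, -51.0], [695.0, -35.0], [682.0, 64.0]]
mid [266, 164, 66, 65, 1303] 0.0839 [622.  -11.5] [159.1 153.6] 6.9 [[534.0, 55.0], [552.0, -97.0], [710.0, -78.0], [692.0, 74.0]]
```

View pics/topc.png

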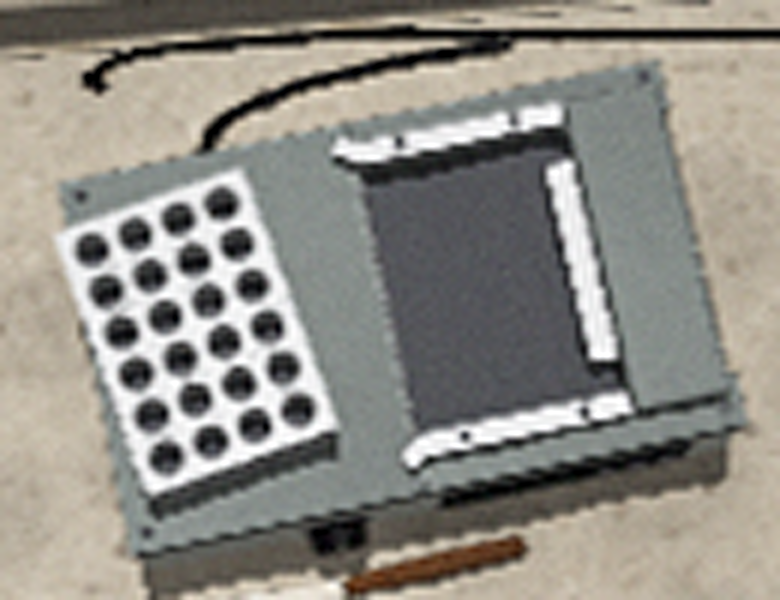

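The crop shows the heater squarely outlined, the block rotated about 8° relative to the well, and the jaw bar at about (585,265) in the crop. Next I'll work out the transfer pose: open gripper, jaws along heater x, behind the block.

```bash
cat >> h.py <<'E'
from scipy.spatial.transform import Rotation as Ro
TH=np.radians(7.15);HX=np.array([np.cos(TH),np.sin(TH),0]);HY=np.array([-np.sin(TH),np.cos(TH),0]);H0=np.array([.6140,.0552,0])
def toW(x,y,z):return H0+x*HX*1+y*HY+np.array([0,0,z])
def toH(p):
    p=np.asarray(p)-H0;return np.array([p@HX,p@HY,p[2]])
def pose(s):
    q=s["ee_rot"];return np.asarray(s["position"]),Ro.from_quat([q[1],q[2],q[3],q[0]])
def goal(s,p,sgn=1):  # delta (tool axes, cm) and rotvec to point down with tool y along sgn*HX
    P,R=pose(s);x=np.array([0,0,-1.]);y=sgn*HX;G=Ro.from_matrix(np.c_[x,y,np.cross(x,y)])
    return (R.inv().apply(p-P)*100).round(2),(R.inv()*G).as_rotvec().round(3)
E
python3 - <<'E'
from h import *
from rig import manip
s=manip.get_state();P,R=pose(s);print(R.as_matrix().round(3).tolist(),s["qpos"][5])
for sg in(1,-1):
    for p in(toW(0,175,0)*0+toW(0,.175,.24),toW(0,.175,.067)):print(sg,p.round(3),*goal(s,p,sg))
d=dict(np.load("top0.npz"));W=world(d)
for n,(a,b,c,e) in dict(jars=(140,180,220,275),bot=(130,180,155,220),wash=(375,410,135,185)).items():
    w=W[c:e,a:b].reshape(-1,3);w=w[w[:,2]>.03];print(n,w.min(0).round(3),w.max(0).round(3))
E
```

```text
[[-0.0, 0.294, -0.956], [0.002, -0.956, -0.294], [-1.0, -0.002, -0.0]] -0.12099657251965691
1 [0.592 0.229 0.24 ] [ -0.83 -61.89 -63.33] [-1.397e+00 -1.000e-03  1.000e-03]
1 [0.592 0.229 0.067] [ 16.47 -61.86 -63.32] [-1.397e+00 -1.000e-03  1.000e-03]
-1 [0.592 0.229 0.24 ] [ -0.83 -61.89 -63.33] [1.745e+00 1.000e-03 1.000e-03]
-1 [0.592 0.229 0.067] [ 16.47 -61.86 -63.32] [1.745e+00 1.000e-03 1.000e-03]
jars [0.336 0.081 0.031] [0.583 0.43  1.275]
bot [0.336 0.081 0.03 ] [0.785 0.467 1.275]
wash [ 0.336 -0.356  0.03 ] [0.787 0.081 1.275]
```

```bash
python3 -m creep '{"delta_pos": [[-2,-2,-2],[-5,-5,-5],[-7,-8,-8],[-7,-11,-11.2],[-7,-14.2,-14.5],[-7,-17.5,-17.9],[-7,-21,-21.4],[-7,-24.3,-24.8],[-7,-27.6,-28.2],[-7,-30.9,-31.6]], "dr": [[0,0,0],[0,0,0],[0,0,0],[0,0,0],[0,0,0],[0,0,0],[0,0,0],[0,0,0],[0,0,0],[0,0,0]]}' 1
python3 -m creep '{"delta_pos": [[0,-3.2,-3.3],[0,-6.4,-6.6],[0,-9.6,-9.9],[0,-12.8,-13.2],[0,-16,-16.5],[0,-19.2,-19.8],[0,-22.4,-23],[0,-25.6,-26.2],[0,-28.6,-29.2],[0,-31,-31.7]], "dr": [[-0.14,0,0],[-0.28,0,0],[-0.42,0,0],[-0.56,0,0],[-0.7,0,0],[-0.84,0,0],[-0.98,0,0],[-1.12,0,0],[-1.26,0,0],[-1.397,0,0]]}'
python3 - <<'E'
from h import *
from rig import manip
s=manip.get_state();print(s["position"],toH(s["position"]),s["qpos"],s["clock"],goal(s,toW(0,.168,.068)),s["contact_force"])
E
```

```text
clock: 1.1
position: [0.3806, -0.1593, 0.3012]
ee_rot: [0.105, 0.699, 0.105, -0.699]
contact_force: [0.8, -0.5, -0.5]
width: 0.0856
clock: 2.1
position: [0.5925, 0.2307, 0.3004]
ee_rot: [0.532, 0.466, 0.532, -0.466]
contact_force: [0.0, -0.4, 0.9]
width: 0.0854
[0.59248842 0.23074068 0.30038325] [0.00050479 0.17685311 0.30038325] [2.61863980e-01 3.43298786e-01 1.23812942e+00 2.47665723e-04
 1.56116203e+00 1.29861565e-01] 2.1 (array([23.24, -0.03,  0.89]), array([ 0.007, -0.   ,  0.001])) [ 0.04256318 -0.4055477   0.85081578]
```

```bash
python3 -m creep '{"delta_pos": [[3,0,0],[7,0,0],[11,0,0],[14.5,0,0],[17.5,0,0],[20,0,0],[21.5,0,0],[22.5,0,0],[23,0,0.2],[23.2,0,0.3]], "dr": [[0,0,0],[0,0,0],[0.007,0,0],[0.007,0,0],[0.007,0,0],[0.007,0,0],[0.007,0,0],[0.007,0,0],[0.007,0,0],[0.007,0,0]]}'
python3 - <<'E'
from h import *
from rig import manip
d=manip.get_image("side")
s=manip.get_state();print(toH(s["position"]),goal(s,toW(0,.168,.068)))
b=proj(d,toW(0,.08,.09)).ravel().astype(int);print(b)
im=d["pixels"][b[1]-75:b[1]+75,b[0]-85:b[0]+115];cv2.imwrite("pics/side1.png",cv2.resize(im,None,fx=4,fy=4,interpolation=cv2.INTER_CUBIC))
E
```

```text
clock: 3.1
position: [0.5925, 0.2252, 0.0691]
ee_rot: [0.529, 0.47, 0.529, -0.47]
contact_force: [0.3, -0.6, 0.1]
width: 0.0853
[-1.13098298e-05  1.71212256e-01  6.93372336e-02] (array([0.13, 0.  , 0.32]), array([-0.007,  0.   , -0.   ]))
[281 192]
```

View pics/side1.png

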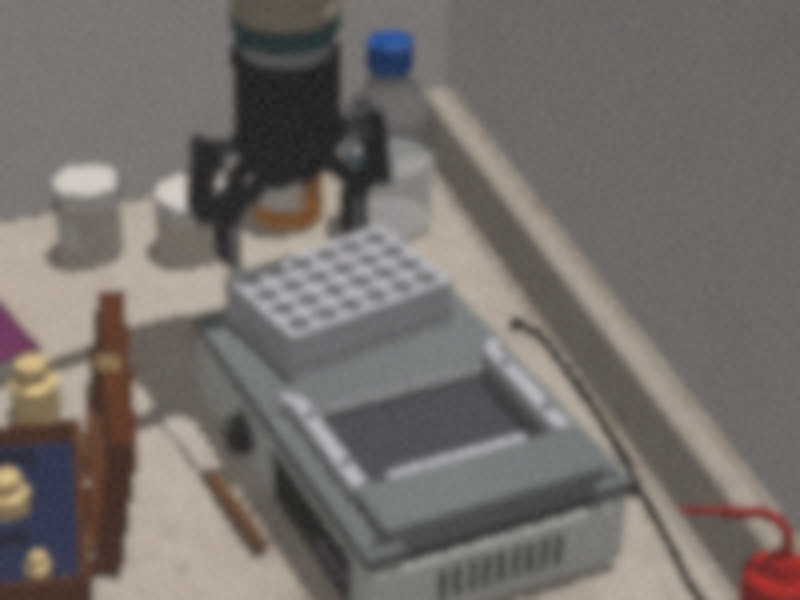

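The gripper stands open behind the block: fingers at about (230,240) and (355,215) in the crop, bottles clear behind. Next is the slow squaring push.

```bash
python3 -m creep '{"delta_pos": [[0,0,0.4],[0.1,0,0.8],[0.1,0,1.1],[0.1,0,1.4],[0.1,0,1.6],[0.1,0,1.8],[0.1,0,2],[0.1,0,2.2],[0.1,0,2.4],[0.1,0,2.6]], "dr": [[0,0,0],[-0.007,0,0],[-0.007,0,0],[-0.007,0,0],[-0.007,0,0],[-0.007,0,0],[-0.007,0,0],[-0.007,0,0],[-0.007,0,0],[-0.007,0,0]]}'
python3 -m creep '{"delta_pos": [[0,0,0.2],[0,0,0.4],[0,0,0.6],[0,0,0.8],[0,0,1],[0,0,1.2],[0,0,1.4],[0,0,1.6],[0,0,1.8],[0,0,2]], "dr": [[0,0,0],[0,0,0],[0,0,0],[0,0,0],[0,0,0],[0,0,0],[0,0,0],[0,0,0],[0,0,0],[0,0,0]]}'
cat > look.py <<'E'
import sys;from h import *
from rig import manip
d=manip.get_image("top");s=manip.get_state();W=world(d);z=W[...,2];n=sys.argv[1]
Hc=np.array([(W-H0)@HX,(W-H0)@HY]);roi=(abs(Hc[0])<.085)&(Hc[1]>-.13)&(Hc[1]<.15)
print("TCP_H",toH(s["position"]).round(4),"F",np.round(s["contact_force"],1),"t",s["clock"],goal(s,s["position"])[1])
# block top by brightness near its height
g=d["pixels"].min(2);m=(roi&(z>.088)&(z<.112)&(g>60)).astype(np.uint8)
m=cv2.morphologyEx(m,cv2.MORPH_OPEN,np.ones((5,5)))
ct=max(cv2.findContours(m,0,1)[0],key=cv2.contourArea);h=np.median(z[m>0])
p=np.array([toH(q) for q in ray(d,ct[:,0],h)])*1000;r=cv2.minAreaRect(p[:,:2].astype(np.float32))
print("top z",round(h,4),"c",np.round(r[0],1),"size",np.round(r[1],1),"ang",round(r[2],2))
print(cv2.boxPoints(r).round(1).tolist())
cv2.imwrite(f"pics/{n}.png",cv2.resize(d["pixels"][140:250,210:340],None,fx=6,fy=5.4,interpolation=cv2.INTER_CUBIC))
np.savez(n+".npz",**d)
E
python3 look.py l1
```

```text
clock: 4.15
position: [0.5958, 0.1998, 0.0684]
ee_rot: [0.53, 0.468, 0.53, -0.467]
contact_force: [1.1, 3.1, 0.5]
width: 0.0854
clock: 5.15
position: [0.5975, 0.1799, 0.0683]
ee_rot: [0.53, 0.468, 0.531, -0.468]
contact_force: [-0.7, 5.5, 2.8]
width: 0.0853
TCP_H [-0.0009  0.1253  0.0683] F [-0.3  3.5  2.4] t 5.2 [-0.    -0.     0.001]Traceback (most recent call last):
  File "look.py", line 9, in <module>
    ct=max(cv2.findContours(m,0,1)[0],key=cv2.contourArea);h=np.median(z[m>0])
ValueError: max() iterable argument is empty
```

```bash
sed -i 's/m=cv2.morphologyEx.*/m=cv2.morphologyEx(m,cv2.MORPH_CLOSE,np.ones((5,5)));print("px",m.sum())/; s/&(g>60)//' look.py
python3 - <<'E'
s=open('look.py').read().split('\n')
i=[k for k,l in enumerate(s) if l.startswith('cv2.imwrite')][0]
l=s[i:i+2];del s[i:i+2];s[5:5]=l;open('look.py','w').write('\n'.join(s))
E
python3 look.py l2
```

```text
TCP_H [-0.0008  0.1253  0.0683] F [-0.5  2.1  3.5] t 5.25 [-0.     0.     0.001]
px 964
top z 0.1005 c [-8.7 43.3] size [132.6  41.8] ang 1.73
[[-75.5999984741211, 62.20000076293945], [-74.30000305175781, 20.399999618530273], [58.20000076293945, 24.399999618530273], [57.0, 66.19999694824219]]
```

View pics/l2.png

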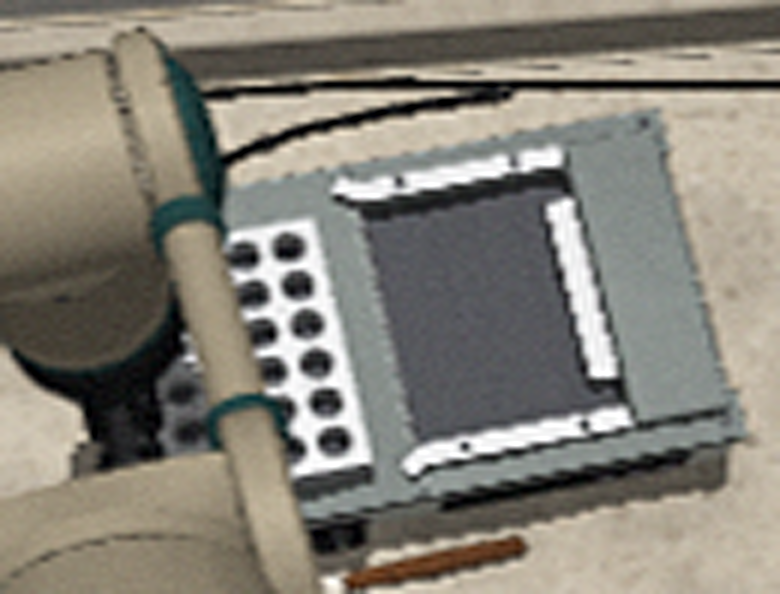

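The block is now close to square; its front top edge runs from (318,217) to (372,465) in the crop, and the arm covers its rear. Next I'll measure that edge against the cheeks.

Run:
```python
from h import *
d=dict(np.load("l2.npz"));hsv=cv2.cvtColor(d["pixels"],cv2.COLOR_BGR2HSV)
W=world(d);z=W[...,2];Hx=(W-H0)@HX*1000;Hy=(W-H0)@HY*1000
def show(u,v,h):print([toH(p).round(4).tolist()[:2] for p in ray(d,[[210+a/6,140+b/5.4] for a,b in zip(u,v)],h)])
show([318,372],[217,465],.106)
# cheek inner corners near flare start/well end, and block by raw depth
show([362,430],[200,437],.084)   # flare/straight joint
m=(z>.1)&(z<.112)&(abs(Hx)<90)&(Hy>-5)&(Hy<60)
print(m.sum(),[np.percentile(Hx[m&(Hy>a)&(Hy<a+8)],[0,3,97,100]).round(1).tolist() for a in(20,28,36)],[np.percentile(Hy[m&(abs(Hx-c)<6)],[0,5]).round(1).tolist() for c in(-55,-40,0,40,55)])
m=(z>.079)&(z<.088)&(Hy>-95)&(Hy<-5)&(hsv[...,2]>200)
for sg in(-1,1):
  q=sg*Hx[m&(sg*Hx>50)];print(sg,np.percentile(q,[2,10,50,90,98]).round(1))
# heater outer edges
m=(z>.066)&(z<.076)&(Hy>-140)&(Hy<-105);print(np.percentile(Hx[m],[0.5,99.5]))
```

```text
[[0.0552, 0.0214], [-0.0743, 0.0239]]
[[0.066, -0.0012], [-0.0621, -0.0055]]
387 [[-70.5, -66.9, 51.1, 55.0], [-72.3, -70.0, 53.2, 54.9], [-72.0, -70.7, 53.7, 54.5]] [[24.1, 24.8], [23.8, 24.4], [23.7, 24.4], [24.1, 24.9], [24.5, 26.1]]
-1 [64.2 65.3 69.5 73.1 73.6]
1 [67.3 68.1 71.9 75.5 77. ]
[-89.9145781  173.22468899]
```

The block is square but about 10 mm off toward the panel, so I'll push its panel side. First I'll check how high things stand on that side.

Run:
```python
from h import *
from rig import manip
d=dict(np.load("top0.npz"));W=world(d);z=W[...,2]
Hx=(W-H0)@HX*1000;Hy=(W-H0)@HY*1000
for a in range(-240,-90,25):
    m=(Hx>a)&(Hx<a+25)&(Hy>-80)&(Hy<220);print(a,np.percentile(z[m],[50,95,100]).round(3),Hy[m][z[m].argmax()].round())
s=manip.get_state();print(goal(s,toW(-.105,.069,.14)))
```

```text
-240 [0.02  0.043 0.126] -62.0
-215 [0.038 0.137 0.145] 16.0
-190 [0.027 0.137 0.142] 81.0
-165 [0.001 0.133 0.139] 79.0
-140 [0.001 0.01  0.019] 25.0
-115 [0.001 0.044 0.059] -78.0
(array([ -7.16, -10.42,   5.63]), array([-0.   ,  0.   ,  0.001]))
```

```bash
python3 -m creep '{"delta_pos": [[0,0,-1.5],[-1,0,-3],[-4,0,-3],[-8,0,-3],[-11,0,-3],[-11,-3,-2],[-11,-6,0],[-11,-9,2],[-11,-10.4,4],[-11,-10.4,5.6]], "dr": [[0,0,0],[0,0,0],[0,0,0],[0,0,0],[-0.1,0,0],[-0.24,0,0],[-0.38,0,0],[-0.52,0,0],[-0.66,0,0],[-0.8,0,0]]}'
python3 -m creep '{"delta_pos": [[0,0,0],[0,0,0],[0,0,0],[0,0,0],[0,0,0],[0,0,0],[0,0,0],[0,0,0]], "dr": [[-0.14,0,0],[-0.28,0,0],[-0.42,0,0],[-0.56,0,0],[-0.7,0,0],[-0.771,0,0],[-0.771,0,0],[-0.771,0,0]]}' 0
cat > st.py <<'E'
from h import *
from rig import manip
s=manip.get_state();P,R=pose(s);M=R.as_matrix()
print("H",(toH(P)*1000).round(1),"F_H",[round(float(np.dot(s["contact_force"],a)),1) for a in(HX,HY,[0,0,1])],"axes yaw vs HX",round(float(np.arctan2(M[:,1]@HY,M[:,1]@HX)),3),"tilt",M[2].round(3),"t",s["clock"],"w",round(float(s["width"]),3))
E
python3 look.py l3; python3 st.py
```

```text
clock: 6.25
position: [0.4989, 0.1107, 0.1789]
ee_rot: [0.671, 0.221, 0.672, -0.223]
contact_force: [1.3, -1.0, -0.1]
width: 0.0856
clock: 7.05
position: [0.5017, 0.1116, 0.1785]
ee_rot: [0.706, -0.044, 0.706, 0.044]
contact_force: [0.2, 0.4, 0.8]
width: 0.0429
TCP_H [-0.1045  0.0698  0.1785] F [ 0.  -0.4 -0.5] t 7.1 [1.571 0.    0.   ]
px 131
top z 0.0862 c [ -31.7 -107.3] size [19.3 30.6] ang 76.66
[[-48.79999923706055, -113.19999694824219], [-19.0, -120.19999694824219], [-14.600000381469727, -101.4000015258789], [-44.400001525878906, -94.4000015258789]]
H [-104.5   69.8  178.5] F_H [0.0, -0.4, -0.5] axes yaw vs HX 1.571 tilt [-1.    -0.001  0.   ] t 7.1 w 0.043
```

View pics/l3.png

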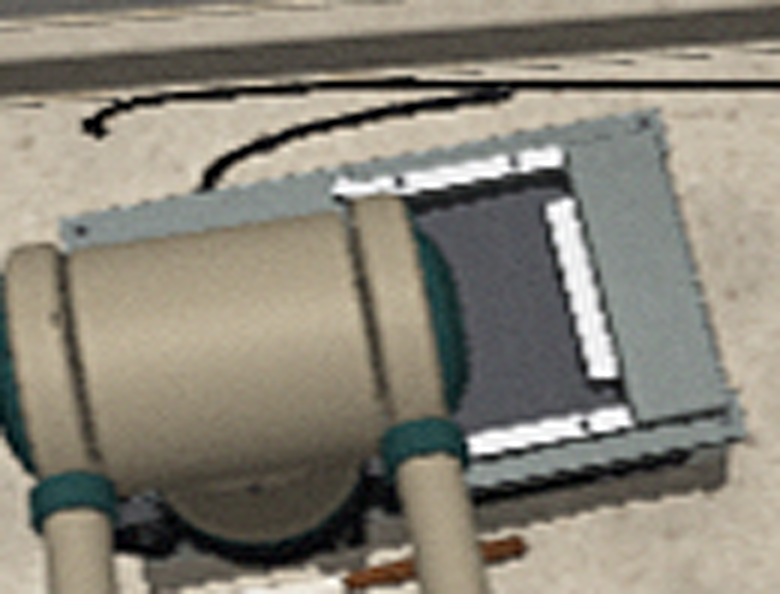

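```bash
python3 -m creep '{"delta_pos": [[3,0,0],[6,0,0],[8.5,0,0],[9.8,0,0],[9.8,0,0.6],[9.8,0,1.2],[9.8,0,1.6],[9.8,0,1.8],[9.8,0,2],[9.8,0,2.2]], "dr": [[0,0,0],[0,0,0],[0,0,0],[0,0,0],[0,0,0],[0,0,0],[0,0,0],[0,0,0],[0,0,0],[0,0,0]]}'
python3 st.py
python3 -m creep '{"delta_pos": [[0,0,0.2],[0,0,0.4],[0,0,0.6],[0,0,0.7],[0,0,0.8],[0,0,0.87],[0,0,0.87]], "dr": [[0,0,0],[0,0,0],[0,0,0],[0,0,0],[0,0,0],[0,0,0],[0,0,0]]}'
python3 st.py
python3 -m creep '{"delta_pos": [[0,0,-1],[0,0,-2],[-4,0,-2.5],[-8,0,-2.5],[-9,0,-5],[-9,0,-9],[-9,0,-13],[-9,0,-17],[-9,0,-19],[-9,0,-19]], "dr": [[0,0,0],[0,0,0],[0,0,0],[0,0,0],[0,0,0],[0,0,0],[0,0,0],[0,0,0],[0,0,0],[0,0,0]]}'
python3 look.py l4; python3 st.py
```

```text
clock: 8.1
position: [0.5237, 0.1139, 0.0807]
ee_rot: [0.706, -0.044, 0.706, 0.044]
contact_force: [-3.9, 0.2, 2.7]
width: 0.0424
H [-82.3  69.5  80.7] F_H [-3.9, 0.7, 2.7] axes yaw vs HX 1.571 tilt [-1. -0.  0.] t 8.1 w 0.042
clock: 8.8
position: [0.5295, 0.1148, 0.0801]
ee_rot: [0.704, -0.044, 0.708, 0.044]
contact_force: [-5.1, -0.5, 3.5]
width: 0.0423
H [-76.4  69.6  80.1] F_H [-5.1, 0.1, 3.5] axes yaw vs HX 1.571 tilt [-1.    -0.    -0.005] t 8.8 w 0.042
clock: 9.8
position: [0.3397, 0.0911, 0.17]
ee_rot: [0.705, -0.044, 0.706, 0.044]
contact_force: [0.2, 0.2, -0.8]
width: 0.0426
TCP_H [-0.2648  0.0696  0.1705] F [ 1.1 -0.2  0.5] t 9.85 [ 1.571e+00  2.000e-03 -1.000e-03]
px 1737
top z 0.1034 c [-3.2 68.8] size [ 90.  132.4] ang 89.95
[[-69.5, 23.799999237060547], [62.900001525878906, 23.700000762939453], [63.0, 113.69999694824219], [-69.4000015258789, 113.80000305175781]]
H [-264.8   69.6  170.5] F_H [1.1, -0.3, 0.5] axes yaw vs HX 1.571 tilt [-1.    -0.     0.002] t 9.85 w 0.043
```

View pics/l4.png

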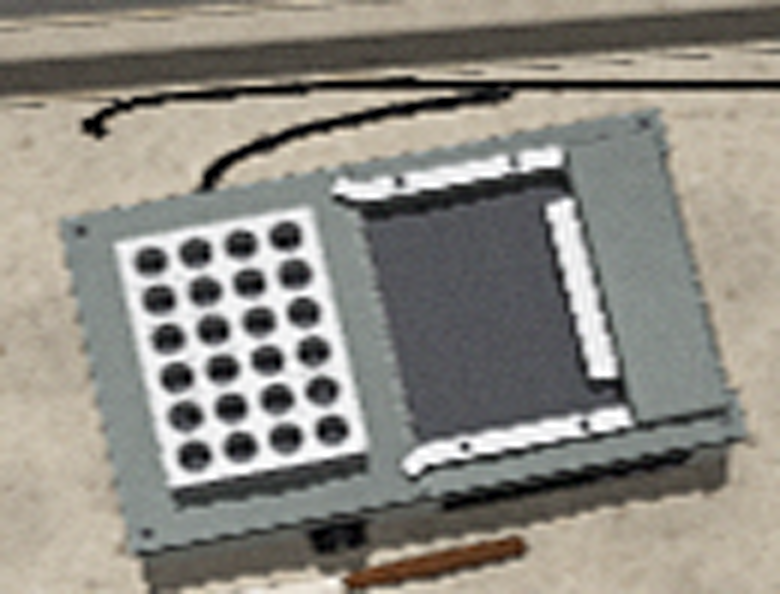

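The block is square to the heater, fully in view, roughly 24 mm short of the lip. I'll measure the sideways offset precisely (bores, cheeks and jaw).

```bash
cat > off.py <<'E'
import sys;from h import *
d=dict(np.load(sys.argv[1]+".npz"));z=world(d)[...,2];g=cv2.resize(d["pixels"].min(2)[140:250,210:340],None,fx=8,fy=8,interpolation=cv2.INTER_CUBIC)
v,u=np.mgrid[:g.shape[0],:g.shape[1]];px=np.c_[(u.ravel()+.5)/8-.5+210,(v.ravel()+.5)/8-.5+140]
def HH(h):
    p=(ray(d,px,h)-H0)*1000;return (p@HX).reshape(g.shape),(p@HY).reshape(g.shape)
wh=(g>190).astype(np.uint8)
X,Y=HH(.084)   # cheeks: white, straight part
for sg in(-1,1):
    m=(wh>0)&(sg*X>55)&(sg*X<85)
    r=[(a,)+tuple(np.percentile(X[m&(abs(Y-a)<4)],[1,99]).round(1)) for a in(-75,-55,-35,-15)if (m&(abs(Y-a)<4)).any()];print("cheek",sg,r)
X,Y=HH(.078);m=(wh>0)&(abs(X)<55)&(Y<-80)&(Y>-110);print("jaw",np.percentile(X[m],[1,99]).round(1),np.percentile(Y[m],[1,99]).round(1))
X,Y=HH(.106);m=((g<100)&(abs(X)<75)&(Y>-100)&(Y<125)).astype(np.uint8)
n,l,st,c=cv2.connectedComponentsWithStats(m)
k=[i for i in range(1,n) if 60*8<st[i,4]<64*60 and .6<st[i,2]/st[i,3]<1.6 and st[i,2]<70]
q=np.array([[X[int(c[i][1]),int(c[i][0])],Y[int(c[i][1]),int(c[i][0])]] for i in k],np.float32);print(len(k),"bores mean",q.mean(0).round(1),cv2.minAreaRect(q))
m=(wh>0)&(abs(X)<85)&(Y>(5 if len(sys.argv)<3 else float(sys.argv[2])))&(Y<125);print("block white",[np.percentile(X[m&(abs(Y-a)<5)],[.5,99.5]).round(1).tolist() for a in(30,108)])
E
python3 off.py l4
```

```text
cheek -1 [(-75, np.float64(-74.1), np.float64(-63.9)), (-55, np.float64(-73.8), np.float64(-63.8)), (-35, np.float64(-73.6), np.float64(-63.9)), (-15, np.float64(-74.1), np.float64(-64.0))]
cheek 1 [(-75, np.float64(66.9), np.float64(76.5)), (-55, np.float64(67.8), np.float64(77.0)), (-35, np.float64(67.1), np.float64(76.8)), (-15, np.float64(67.9), np.float64(77.5))]
jaw [-44.6  47.9] [-95.6 -84.5]
24 bores mean [-0.5 70. ] ((-0.5698585510253906, 70.09595489501953), (101.93647766113281, 62.54866409301758), 0.059373244643211365)
block white [[-64.0, 62.5], [-64.3, 62.7]]
```

The block sits about 2.3 mm off the well's middle, still toward the panel side. One more small side push.

```bash
python3 -m creep '{"delta_pos": [[0,0,4],[0,0,8],[0,0,12],[1,0,15],[4,0,16.5],[7,0,17],[9,0,17.3],[9,0,17.6],[9,0,17.9],[9,0,18.2]], "dr": [[0,0,0],[0,0,0],[0,0,0],[0,0,0],[0,0,0],[0,0,0],[0,0,0],[0,0,0],[0,0,0],[0,0,0]]}'
python3 st.py
python3 -m creep '{"delta_pos": [[0,0,0.2],[0,0,0.4],[0,0,0.6],[0,0,0.8],[0,0,0.95],[0,0,1.05],[0,0,1.05]], "dr": [[0,0,0],[0,0,0],[0,0,0],[0,0,0],[0,0,0],[0,0,0],[0,0,0]]}'
python3 st.py
```

```text
clock: 10.85
position: [0.5261, 0.1142, 0.0814]
ee_rot: [0.707, -0.044, 0.705, 0.044]
contact_force: [0.4, -0.0, 1.5]
width: 0.0428
H [-79.8  69.5  81.4] F_H [0.4, -0.1, 1.5] axes yaw vs HX 1.571 tilt [-1.    -0.     0.003] t 10.85 w 0.043
clock: 11.55
position: [0.5322, 0.1151, 0.0803]
ee_rot: [0.704, -0.044, 0.707, 0.044]
contact_force: [-5.6, -1.6, 3.0]
width: 0.0427
H [-73.7  69.6  80.3] F_H [-5.7, -0.9, 3.0] axes yaw vs HX 1.571 tilt [-1.    -0.    -0.005] t 11.55 w 0.043
```

```bash
python3 -m creep '{"delta_pos": [[0,0,-1],[0,0,-2],[-4,0,-2.5],[-8,0,-2.5],[-10,0,-5],[-10,0,-9],[-10,0,-13],[-10,0,-17],[-10,0,-19],[-10,0,-19]], "dr": [[0,0,0],[0,0,0],[0,0,0],[0,0,0],[0,0,0],[0,0,0],[0,0,0],[0,0,0],[0,0,0],[0,0,0]]}' >/dev/null
python3 look.py l5; python3 off.py l5; python3 st.py
```

```text
TCP_H [-0.2623  0.0695  0.1805] F [ 0.6 -0.3 -0.3] t 12.6 [ 1.571e+00  2.000e-03 -1.000e-03]
px 1734
top z 0.1034 c [-0.3 68.2] size [ 91. 132.] ang 89.95
[[-66.4000015258789, 22.799999237060547], [65.5999984741211, 22.700000762939453], [65.69999694824219, 113.69999694824219], [-66.30000305175781, 113.80000305175781]]
cheek -1 [(-75, np.float64(-74.0), np.float64(-63.9)), (-55, np.float64(-73.8), np.float64(-63.8)), (-35, np.float64(-73.7), np.float64(-63.9)), (-15, np.float64(-73.8), np.float64(-64.0))]
cheek 1 [(-75, np.float64(66.9), np.float64(76.6)), (-55, np.float64(67.7), np.float64(77.1)), (-35, np.float64(67.1), np.float64(76.8)), (-15, np.float64(67.9), np.float64(77.5))]
jaw [-44.6  48. ] [-95.6 -84.5]
24 bores mean [ 2.2 70.1] ((2.132129669189453, 70.13729095458984), (62.65629196166992, 101.95060729980469), 89.94027709960938)
block white [[-61.4, 65.3], [-61.7, 65.4]]
H [-262.3   69.5  180.5] F_H [0.5, -0.4, -0.3] axes yaw vs HX 1.571 tilt [-1.    -0.     0.002] t 12.6 w 0.043
```

Centred within 0.3 mm and square. Now back behind the block with the gripper open and across.

```bash
python3 -m creep '{"delta_pos": [[0,1.5,3],[0,3,6],[0,4.5,9],[0,6,12],[0,7,15],[0,8,18],[0,9,21],[0,9.55,24],[0,9.55,26],[0,9.55,26.4]], "dr": [[0.14,0,0],[0.28,0,0],[0.42,0,0],[0.56,0,0],[0.7,0,0],[0.84,0,0],[0.98,0,0],[1.12,0,0],[1.26,0,0],[1.4,0,0]]}' 1 >/dev/null
python3 -m creep '{"delta_pos": [[0,0,0],[2,0,0],[5,0,0],[8,0,0],[10,0,0],[11.2,0,0],[11.2,0,0]], "dr": [[0.1,0,0],[0.171,0,0],[0.171,0,0],[0.171,0,0],[0.171,0,0],[0.171,0,0],[0.171,0,0]]}'
python3 st.py
```

```text
clock: 14.3
position: [0.596, 0.2192, 0.066]
ee_rot: [0.53, 0.467, 0.531, -0.469]
contact_force: [-0.1, -0.4, -0.1]
width: 0.0855
H [  2.6 165.   66. ] F_H [-0.2, -0.3, -0.1] axes yaw vs HX 0.0 tilt [-1.    -0.003  0.   ] t 14.3 w 0.086
```

```bash
python3 -m creep '{"delta_pos": [[0,0,1],[0,0,2],[0,0,2.8],[0,0,3.4],[0,0,3.8],[0,0,4.1],[0,0,4.4],[0,0,4.6],[0,0,4.8],[0,0,5]], "dr": [[0,0,0],[0,0,0],[0,0,0],[0,0,0],[0,0,0],[0,0,0],[0,0,0],[0,0,0],[0,0,0],[0,0,0]]}' >/dev/null; python3 st.py
python3 -m creep '{"delta_pos": [[0,0,0.15],[0,0,0.3],[0,0,0.45],[0,0,0.6],[0,0,0.75],[0,0,0.9],[0,0,1.05],[0,0,1.2],[0,0,1.35],[0,0,1.5]], "dr": [[0,0,0],[0,0,0],[0,0,0],[0,0,0],[0,0,0],[0,0,0],[0,0,0],[0,0,0],[0,0,0],[0,0,0]]}' >/dev/null; python3 st.py
python3 look.py l6
```

```text
H [  3.2 116.3  68.9] F_H [-0.0, 5.2, 3.5] axes yaw vs HX 0.0 tilt [-1.     0.001 -0.002] t 15.3 w 0.085
H [  3.2 101.4  68.9] F_H [-0.2, 5.8, 3.8] axes yaw vs HX 0.0 tilt [-1.     0.001 -0.002] t 16.3 w 0.085
TCP_H [0.0032 0.1011 0.0689] F [-1.1  5.7  4.6] t 16.35 [ 0.    -0.001 -0.001]
px 860
top z 0.1037 c [ 5.1 13.8] size [ 59.3 141.2] ang 74.21
[[-71.0, 4.5], [64.9000015258789, -33.900001525878906], [81.0999984741211, 23.100000381469727], [-54.79999923706055, 61.5]]
```

View pics/l6.png

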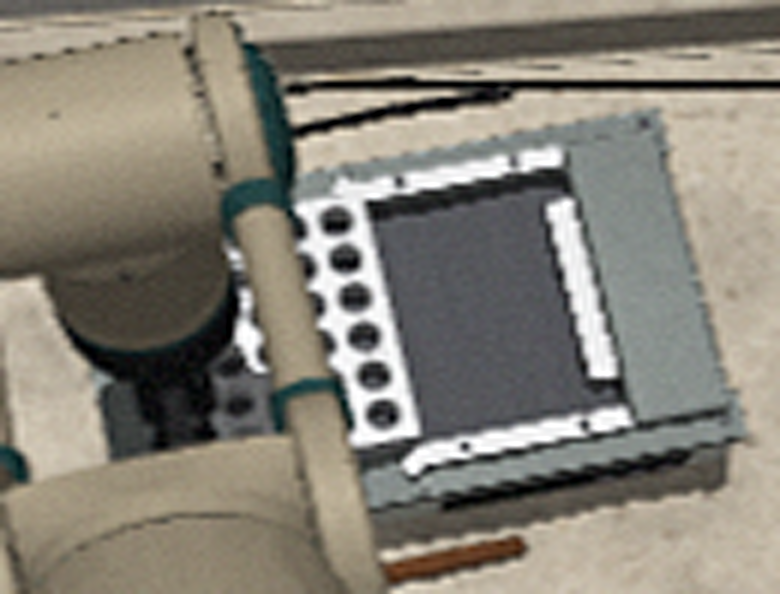

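The front of the block has entered between the cheeks ((365,190) to (420,440) in the crop) with no jam; force is a steady 6 N. Continuing.

```bash
python3 -m creep '{"delta_pos": [[0,0,0.15],[0,0,0.3],[0,0,0.45],[0,0,0.6],[0,0,0.75],[0,0,0.9],[0,0,1.05],[0,0,1.2],[0,0,1.35],[0,0,1.5]], "dr": [[0,0,0],[0,0,0],[0,0,0],[0,0,0],[0,0,0],[0,0,0],[0,0,0],[0,0,0],[0,0,0],[0,0,0]]}' >/dev/null; python3 st.py
```

```text
H [ 3.2 86.3 68.9] F_H [0.9, 5.2, 3.8] axes yaw vs HX 0.0 tilt [-1.     0.001 -0.002] t 17.35 w 0.085
```

```bash
python3 -m creep '{"delta_pos": [[0,0,0.15],[0,0,0.3],[0,0,0.45],[0,0,0.6],[0,0,0.75],[0,0,0.9],[0,0,1.05],[0,0,1.2],[0,0,1.35],[0,0,1.5]], "dr": [[0,0,0],[0,0,0],[0,0,0],[0,0,0],[0,0,0],[0,0,0],[0,0,0],[0,0,0],[0,0,0],[0,0,0]]}' >/dev/null; python3 st.py
python3 -m creep '{"delta_pos": [[0,0,0.15],[0,0,0.3],[0,0,0.45],[0,0,0.6],[0,0,0.75],[0,0,0.9],[0,0,1.05],[0,0,1.2],[0,0,1.35],[0,0,1.5]], "dr": [[0,0,0],[0,0,0],[0,0,0],[0,0,0],[0,0,0],[0,0,0],[0,0,0],[0,0,0],[0,0,0],[0,0,0]]}' >/dev/null; python3 st.py
```

```text
H [ 3.2 71.3 68.9] F_H [0.7, 5.0, 5.1] axes yaw vs HX 0.0 tilt [-1.     0.001 -0.002] t 18.35 w 0.085
H [ 3.2 56.4 68.9] F_H [0.5, 5.3, 4.3] axes yaw vs HX 0.0 tilt [-1.     0.001 -0.002] t 19.35 w 0.086
```

```bash
python3 -m creep '{"delta_pos": [[-0.2,0,0.15],[-0.4,0,0.3],[-0.4,0,0.45],[-0.4,0,0.6],[-0.4,0,0.75],[-0.4,0,0.9],[-0.4,0,1.05],[-0.4,0,1.2],[-0.4,0,1.35],[-0.4,0,1.5]], "dr": [[0,0,0],[0,0,0],[0,0,0],[0,0,0],[0,0,0],[0,0,0],[0,0,0],[0,0,0],[0,0,0],[0,0,0]]}' >/dev/null; python3 st.py
python3 -m creep '{"delta_pos": [[0,0,0.15],[0,0,0.3],[0,0,0.45],[0,0,0.6],[0,0,0.75],[0,0,0.9],[0,0,1.05],[0,0,1.2],[0,0,1.2],[0,0,1.2]], "dr": [[0,0,0],[0,0,0],[0,0,0],[0,0,0],[0,0,0],[0,0,0],[0,0,0],[0,0,0],[0,0,0],[0,0,0]]}' >/dev/null; python3 st.py
python3 - <<'E'
from h import *
from rig import manip
d=manip.get_image("side");b=proj(d,toW(0,0,.09)).ravel().astype(int)
im=d["pixels"][b[1]-70:b[1]+60,b[0]-95:b[0]+78];cv2.imwrite("pics/side2.png",cv2.resize(im,None,fx=4.5,fy=4.5,interpolation=cv2.INTER_CUBIC))
E
```

```text
H [ 2.  39.6 71.4] F_H [-0.2, 3.1, -1.2] axes yaw vs HX 0.0 tilt [-1.    -0.002  0.   ] t 20.35 w 0.086
H [ 2.8 27.7 72.4] F_H [-0.2, 1.6, -1.1] axes yaw vs HX 0.0 tilt [-1.     0.     0.001] t 21.35 w 0.085
```

View pics/side2.png

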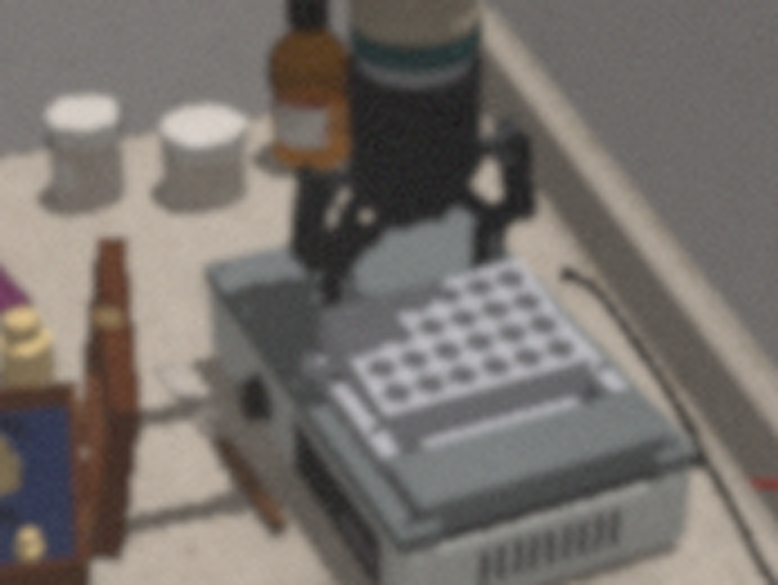

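The block's front is down in the well, tilted, near the jaw (edge at (390,410)–(590,350) in the crop); the rear is still on the lip. Pushing on slowly against the jaw.

```bash
python3 -m creep '{"delta_pos": [[0,0,0.12],[0,0,0.24],[0,0,0.36],[0,0,0.48],[0,0,0.6],[0,0,0.7],[0,0,0.8],[0,0,0.9],[0,0,1.0],[0,0,1.0]], "dr": [[0,0,0],[0,0,0],[0,0,0],[0,0,0],[0,0,0],[0,0,0],[0,0,0],[0,0,0],[0,0,0],[0,0,0]]}' >/dev/null; python3 st.py
python3 -m creep '{"delta_pos": [[0,0,0.1],[0,0,0.2],[0,0,0.3],[0,0,0.4],[0,0,0.5],[0,0,0.6],[0,0,0.7],[0,0,0.7]], "dr": [[0,0,0],[0,0,0],[0,0,0],[0,0,0],[0,0,0],[0,0,0],[0,0,0],[0,0,0]]}' >/dev/null; python3 st.py; python3 look.py l7
```

```text
H [ 2.8 17.8 72.3] F_H [-0.1, 1.7, -1.3] axes yaw vs HX 0.0 tilt [-1.  0.  0.] t 22.4 w 0.086
H [ 2.7 13.  72.2] F_H [0.6, 7.6, -1.8] axes yaw vs HX -0.0 tilt [-1.    -0.    -0.003] t 23.2 w 0.086
TCP_H [0.0027 0.013  0.0722] F [-0.4  7.8 -2. ] t 23.25 [-0.    -0.003  0.   ]
px 695
top z 0.0927 c [  1.5 -34.4] size [ 43.6 101.7] ang 77.3
[[-52.900001525878906, -44.5], [46.29999923706055, -66.80000305175781], [55.900001525878906, -24.299999237060547], [-43.29999923706055, -2.0]]
```

View pics/l7.png

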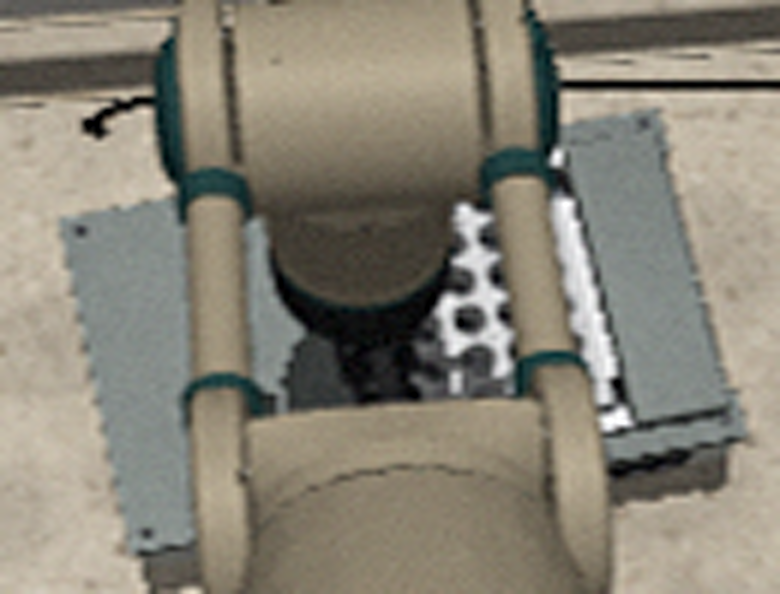

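The block's front end is at the jaw, with the reaction at about 7.6 N. Pushing a few mm more to bring the rear edge over the lip.

```bash
python3 -m creep '{"delta_pos": [[0,0,0.1],[0,0,0.2],[0,0,0.3],[0,0,0.4],[0,0,0.4],[0,0,0.4]], "dr": [[0,0,0],[0,0,0],[0,0,0],[0,0,0],[0,0,0],[0,0,0]]}' >/dev/null; python3 st.py
python3 -m creep '{"delta_pos": [[0,0,0.07],[0,0,0.14],[0,0,0.2],[0,0,0.2],[0,0,0.2]], "dr": [[0,0,0],[0,0,0],[0,0,0],[0,0,0],[0,0,0]]}' >/dev/null; python3 st.py
```

```text
H [ 2.7  9.6 72.3] F_H [1.2, 9.1, -0.8] axes yaw vs HX -0.0 tilt [-1.     0.    -0.004] t 23.85 w 0.085
H [ 2.7  7.9 72.3] F_H [0.5, 9.6, -1.6] axes yaw vs HX -0.0 tilt [-1.     0.    -0.005] t 24.35 w 0.085
```

```bash
python3 -m creep '{"delta_pos": [[0,0,-1],[0,0,-2.5],[-2.5,0,-2.5],[-5,0,-2.5],[-5.5,0,-1],[-5.5,0,1],[-5.5,0,2],[-5,0,2],[-4.5,0,2],[-4.5,0,2]], "dr": [[0,0,0],[0,0,0],[0,0,0],[0,0,0],[0,0,0],[0,0,0],[0,0,0],[0,0,0],[0,0,0],[0,0,0]]}' >/dev/null; python3 st.py
python3 - <<'E'
from h import *
from rig import manip
d=manip.get_image("side");b=proj(d,toW(0,0,.09)).ravel().astype(int)
im=d["pixels"][b[1]-60:b[1]+50,b[0]-75:b[0]+70];cv2.imwrite("pics/side3.png",cv2.resize(im,None,fx=5,fy=5,interpolation=cv2.INTER_CUBIC))
E
```

```text
H [  1.7 -14.4 115.6] F_H [-0.8, -0.1, 0.2] axes yaw vs HX 0.0 tilt [-1.    -0.003 -0.001] t 25.35 w 0.086
```

View pics/side3.png

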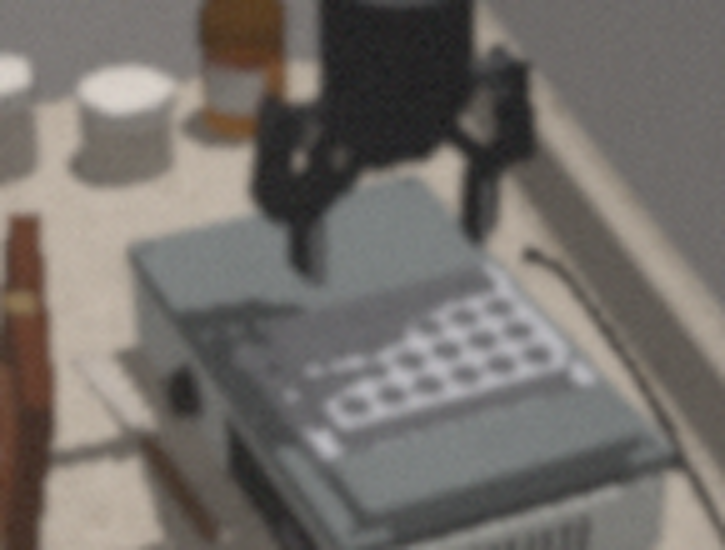

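The block lies in the well with its rear in the gripper's shadow; the fingertips (310,275) and (480,230) hover above its near end. Now pressing down in small steps.

```bash
python3 -m creep '{"delta_pos": [[0.2,0,0],[0.4,0,0],[0.6,0,0],[0.8,0,0],[1,0,0],[1.1,0,0],[1.2,0,0],[1.3,0,0],[1.3,0,0]], "dr": [[0,0,0],[0,0,0],[0,0,0],[0,0,0],[0,0,0],[0,0,0],[0,0,0],[0,0,0],[0,0,0]]}' >/dev/null; python3 st.py
```

```text
H [  2.7 -14.9 104.2] F_H [0.1, -0.5, -0.6] axes yaw vs HX 0.0 tilt [-1. -0.  0.] t 26.3 w 0.085
```

```bash
python3 -m creep '{"delta_pos": [[0.1,0,0],[0.2,0,0],[0.3,0,0],[0.4,0,0],[0.5,0,0],[0.6,0,0],[0.7,0,0],[0.7,0,0]], "dr": [[0,0,0],[0,0,0],[0,0,0],[0,0,0],[0,0,0],[0,0,0],[0,0,0],[0,0,0]]}' >/dev/null; python3 st.py
python3 -m creep '{"delta_pos": [[0.1,0,0],[0.2,0,0],[0.3,0,0],[0.4,0,0],[0.5,0,0],[0.6,0,0],[0.6,0,0]], "dr": [[0,0,0],[0,0,0],[0,0,0],[0,0,0],[0,0,0],[0,0,0],[0,0,0]]}' >/dev/null; python3 st.py
```

```text
H [  2.7 -14.9  97.1] F_H [0.1, -0.0, -0.1] axes yaw vs HX 0.0 tilt [-1. -0.  0.] t 27.1 w 0.085
H [  2.7 -14.9  91.1] F_H [-0.4, -0.2, -0.0] axes yaw vs HX 0.0 tilt [-1. -0.  0.] t 27.8 w 0.085
```

```bash
python3 -m creep '{"delta_pos": [[0.1,0,0],[0.2,0,0],[0.3,0,0],[0.4,0,0],[0.4,0,0]], "dr": [[0,0,0],[0,0,0],[0,0,0],[0,0,0],[0,0,0]]}' >/dev/null; python3 st.py
python3 -m creep '{"delta_pos": [[0.1,0,0],[0.2,0,0],[0.3,0,0],[0.4,0,0],[0.4,0,0]], "dr": [[0,0,0],[0,0,0],[0,0,0],[0,0,0],[0,0,0]]}' >/dev/null; python3 st.py
```

```text
H [  2.8 -14.9  87.3] F_H [-0.3, 0.8, -0.2] axes yaw vs HX 0.0 tilt [-1.  0.  0.] t 28.3 w 0.085
H [  3.  -14.5  83.6] F_H [0.6, 0.8, 2.2] axes yaw vs HX -0.0 tilt [-1.     0.001 -0.001] t 28.8 w 0.085
```

```bash
python3 -m creep '{"delta_pos": [[0.1,0,0],[0.2,0,0],[0.3,0,0],[0.3,0,0]], "dr": [[0,0,0],[0,0,0],[0,0,0],[0,0,0]]}' >/dev/null; python3 st.py
python3 -m creep '{"delta_pos": [[0.1,0,0],[0.2,0,0],[0.3,0,0],[0.3,0,0]], "dr": [[0,0,0],[0,0,0],[0,0,0],[0,0,0]]}' >/dev/null; python3 st.py
```

```text
H [  2.9 -14.7  80.9] F_H [-1.2, 2.1, 6.1] axes yaw vs HX 0.0 tilt [-1.  0. -0.] t 29.2 w 0.085
H [  2.9 -14.8  80.8] F_H [-4.2, 2.0, 20.9] axes yaw vs HX 0.0 tilt [-1.     0.002  0.   ] t 29.6 w 0.085
```

The near end went down and is now firm at 21 N. Backing off clear and checking from above.

```bash
python3 -m creep '{"delta_pos": [[-1,0,0],[-3,0,0],[-7,0,0],[-10,-3,-2],[-12,-7,-4],[-12,-11,-5],[-12,-15,-5],[-12,-19,-5],[-12,-23,-5],[-12,-26,-5]], "dr": [[0,0,0],[0,0,0],[0,0,0],[0,0,0],[0,0,0],[0,0,0],[0,0,0],[0,0,0],[0,0,0],[0,0,0]]}' >/dev/null
python3 look.py l8; python3 off.py l8 -200; python3 st.py
python3 - <<'E'
from h import *
d=dict(np.load("l8.npz"));W=world(d);X=(W-H0)@HX;Y=(W-H0)@HY;z=W[...,2]
m=(abs(X-.0016)<.058)&(Y<-.006)&(Y>-.084)&(z>.088)&(z<.12)
for _ in range(3):
    A=np.c_[X[m],Y[m]+.045,np.ones(m.sum())];c=np.linalg.lstsq(A,z[m],rcond=None)[0];r=abs(z-(c[0]*X+c[1]*(Y+.045)+c[2]));m&=r<.003
print("top plane slope x,y, z at centre",c.round(4),m.sum())
E
```

```text
TCP_H [-0.2656  0.0354  0.1961] F [-5.2 -0.1 -0.1] t 30.65 [0.001 0.    0.008]
px 1778
top z 0.0907 c [ -1.3 -62.9] size [127.9 150.4] ang 88.59
[[-78.0999984741211, -125.0], [72.30000305175781, -128.6999969482422], [75.5, -0.8999999761581421], [-74.9000015258789, 2.799999952316284]]
cheek -1 [(-75, np.float64(-73.8), np.float64(-55.7)), (-55, np.float64(-73.6), np.float64(-56.1)), (-35, np.float64(-73.6), np.float64(-55.7)), (-15, np.float64(-73.8), np.float64(-55.5))]
cheek 1 [(-75, np.float64(63.0), np.float64(76.1)), (-55, np.float64(63.4), np.float64(76.9)), (-35, np.float64(63.6), np.float64(76.5)), (-15, np.float64(62.8), np.float64(77.3))]
jaw [-53.8  52.6] [-95.6 -80.6]
25 bores mean [  1.4 -40.8] ((5.115253448486328, -32.862972259521484), (82.36143493652344, 113.3851547241211), 89.95238494873047)
H [-265.6   35.4  196.1] F_H [-5.2, 0.6, -0.1] axes yaw vs HX 0.001 tilt [-1.    -0.008  0.   ] t 30.65 w 0.085
top plane slope x,y, z at centre [-0.0002 -0.0009  0.0943] 473Traceback (most recent call last):
  File "off.py", line 16, in <module>
    m=(wh>0)&(abs(X)<85)&(Y>(5 if l
[... 212 characters left out ...]
                                           ~~~~~~~~~~~~~^^^^^^^^^^^^^^^^^^^^^^^^^^^^^
    return _quantile_unchecked(
        a, q, axis, out, overwrite_input, method, keepdims, weights)
    return _ureduce(a,
                    func=_quantile_ureduce_func,
    ...<5 lines>...
                    overwrite_input=overwrite_input,
                    method=method)
    r = func(a, **kwargs)
    result = _quantile(arr,
                       quantiles=q,
    ...<2 lines>...
                       out=out,
                       weights=wgt)
    slices_having_nans = np.isnan(arr[-1, ...])
                                  ~~~^^^^^^^^^
IndexError: index -1 is out of bounds for axis 0 with size 0
```

View pics/l8.png

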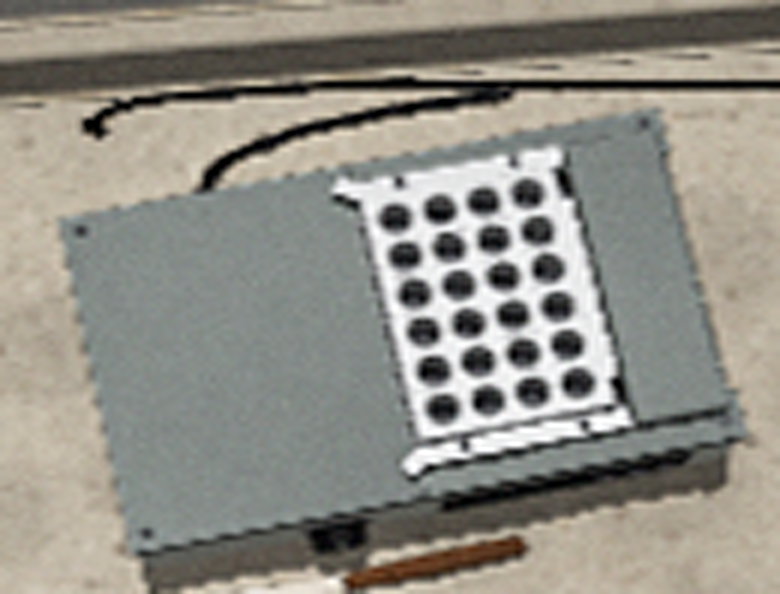

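The picture shows the block lying in the well, 24 bores square between the cheeks, jaw pushed back behind it; nothing else disturbed. One settle and a last numeric check, then I'll hand in.

```bash
python3 -m creep '{"delta_pos": [[0,0,0],[0,0,0],[0,0,0],[0,0,0],[0,0,0]], "dr": [[0,0,0],[0,0,0],[0,0,0],[0,0,0],[0,0,0]]}' >/dev/null; python3 st.py
sed -i 's/X,Y=HH(.106)/X,Y=HH(.094)/; s/(g<100)&(abs(X)<75)&(Y>-100)&(Y<125)/(g<100)\&(abs(X)<58)\&(Y>-86)\&(Y<-4)/' off.py; python3 off.py l8 2>/dev/null|grep bores
python3 -c "
from rig import manip
print(manip.sign_off())"
```

```text
H [-256.6   34.9  197.1] F_H [-0.1, -0.9, 0.0] axes yaw vs HX 0.0 tilt [-1. -0.  0.] t 31.15 w 0.085
24 bores mean [  1.6 -43.9] ((1.4284896850585938, -44.02740478515625), (101.76676940917969, 62.87620544433594), 0.21162620186805725)
the job is handed in; nothing more can be done
None
```

The block is seated in the well and the job is handed in, at about 31 s of the 72 s allowed. I squared it with the open gripper and centred it with two side pushes. Then I pushed it against the jaw (10 N at most in the readings) and pressed its near end down (21 N).

Last checks, all from the top camera unless noted:
- **Height and tilt:** the block's top is at 94.3 mm against an expected 94.0 mm, and its slope is under 0.001 rad.
- **Squareness:** it is within about 0.2° of square.
- **Position:** it is centred across the well to about 0.1 mm. Along the well its middle measured y ≈ -44 mm against a nominal -45 mm, which is within the camera calibration.
- **Robot:** the arm is clear of everything, with about zero force on the tool after settling.

**Not confirmed:**
- I did not read the jaw joint directly. That it is pushed back I infer from the block lying flat between the lip and the jaw.
- The bench items looked undisturbed in the pictures I viewed, but I did not measure them again at the end.
- My edge-measuring script failed on the final image because its search range was wrong, so the final position comes from the bore centres alone.

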